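# Set the rivet of a fan mount on the mallet-struck setting stand

## Task

Lay the fan mount flat on the bed of the rivet-setting stand, its disc against the V stop so that the rivet standing proud of the disc is under the plunger, and let go of it. Take the maul by its handle and strike the sprung plunger down with the side of the maul's head, a brisk blow and more if needed, until the rivet is fully home, then let the plunger spring back and lay the maul back on its rubber pad. Last, draw the mount out and lay it flat in the shallow finished-work tray; use nothing but the maul on the plunger, do not drop the mount or the maul, and leave the other things on the table where they are.

Things in the scene. Friction and masses are not known exactly. Their poses are not given: they have to be found in the camera images.
- setter: rivet-setting stand, dark cast iron, fixed, a C-shaped frame whose throat opens to its own -x. Foot 190 (x) x 100 (y) mm, 185 mm tall in all. Origin at table height under the plunger's axis, z up. The overarm's round nose, 48 mm across, is centred on the axis, its underside 47 mm above the bed; column 46 mm wide at x = 76 to 120 mm. Nothing on it is higher than the plunger's cap
- anvil (a point): point on the bed's top on the plunger's axis (0, 0, 30 mm in the stand's frame, same axes): the rivet must come over it. The flat steel bed is 30 mm above the table, x = -62 to +43 mm, y = -42 to +42 mm. Behind the axis (+x) stands a 10 mm high V stop, two blocks at 45 degrees with faces 29 mm from the axis (1 mm clear of a centred disc)
- cap_top (a point): centre of the flat top of the plunger's steel striking cap (38 mm across, 26 mm high), 185 mm above the table at rest; moves with the plunger. It is meant for a blow, the maul coming down at 0.1 m/s or faster, not for slow pressing
- plunger_foot (a point): centre of the plunger's lower face (18 mm across), 36 mm above the bed at rest: 8 mm above the proud rivet of a mount on the bed
- plunger (a joint): how far the plunger is down, m: 0 at rest, 0.008 when it meets the proud rivet of a mount on the bed, 0.016 when the rivet is home and all is solid (stop at 0.019). Its return spring takes 3 N to start and 6.5 N at 0.016, the rivet 3 N more (about 10 N before it is solid). It springs back up when let go
- mount: fan mount, a flat dark wooden paddle 176 mm long, 0.12 to 0.24 kg. Origin on the underside at mid length; x towards the disc, z up. Disc 56 mm across, 16 mm thick, centred at x = +60 mm; handle 22 mm wide, 24 mm high, x = -88 to +36 mm. Starts on the table, left or right. In the stand its handle points to the stand's -x and overhangs the bed by 86 mm
- mount_grip (a point): good grasp point on the mount's handle: x = -45 mm, 22 mm above the underside (just under the handle's top), 105 mm from the rivet; clear of the bed when the mount is in the stand
- mount_disc (a point): centre of the disc's brass-plated top face, 16 mm above the mount's underside, on the rivet's axis
- rivet (a joint): how far the mount's brass rivet (head 18 mm across, 4 mm thick, in the disc's centre) is driven, m: 0 = head 8 mm proud of the disc, 0.008 = fully home, head down on the disc. Stays where it is driven
- maul: maul, 180 mm long, 0.3 to 0.48 kg, strikes with the side of its head. Ivory cylinder head 54 mm across (x = +15 to +90 mm), flat-sided wooden handle 24 mm wide, 27 mm high (x = -68 to +15 mm), block pommel 54 mm high, 50 mm wide (x = -90 to -68 mm). Origin on the underside at mid length; x from handle to head; axis 27 mm above the underside. Lies level on the pad
- maul_grip (a point): grasp point on the maul's handle, on its axis, x = -14 mm, 29 mm behind the head
- maul_face (a point): point on the maul's axis inside the head, x = +45 mm; the striking side is 27 mm below it as it lies
- pad: black rubber pad, 120 (x) x 220 (y) mm, 4 mm thick, fixed; origin at its centre at table height. Left or right of the stand
- tray: finished-work tray: shallow open box, 170 (x) x 250 (y) mm outside, 34 mm high, 5 mm walls and floor, fixed; empty. Origin at its centre at table height. On the other side of the stand from the pad
- glue_jar: a squat closed glue jar, 68 mm across, 85 mm tall; a bystander, origin under its middle
- scissors: a pair of scissors lying flat, about 185 mm long; a bystander, origin under its middle
- weight: a dark steel knobbed weight, 64 mm across, 70 mm tall; a bystander, origin under its middle
- screwdriver: a wooden-handled screwdriver lying on the table; a bystander, origin under its middle
Not all that is in view belongs to the job. There is more than one size of the maul; the one meant has the size given above.

How it is judged:
By the outcome, as a careful person would: the job done as asked, in the order asked, and still so for the second after the job is handed in, with the robot touching nothing.
It also fails if it takes over 72 s, if anything falls off the work surface, if the arm or the gripper's body presses on something with over 40 N, if the wrist force passes 120 N, or if a joint passes its speed limit or range.

## Robot

A 6-joint arm with a two-finger parallel gripper is mounted at the origin on the work surface. World frame = base frame: x ahead of the robot, y to its left, z up, the work surface at z = 0. Lengths are in m, angles in rad, forces in N, time in s.
With the tool pointing down it reaches from about 0.25 to 0.8 m from the base axis. Payload 3.9 kg.
Tool frame: the origin (TCP) lies at the centre of the arm's flange, where the gripper is bolted on; the fingertips stand 173 mm ahead of it and the grasp point (between the pads) lies 155 mm ahead of it (robot.tips_ahead is the distance from the TCP to the fingertips, in m); y points along the fingers, x is the direction in which the jaws open and shut, and the axes are right-handed (so a half turn about y gives the same grasp; the last joint's range is limited). The gripper opens to 85 mm and grips with 20 to 120 N. Pads are 22 mm wide; open, the fingers measure 114 mm over their backs; the gripper's body (76 mm by 85 mm) begins 54 mm behind the grasp point. The pads swing forward as they close: fully open they stand 13 mm farther back than shut.
Start: joints at [1.141, 0.26, -0.138, 1.173, 0, 1.571], TCP at [0.219, 0.477, 0.405] pointing down, gripper open.
Joint ranges: [-2.78, 2.78], [-0.83, 1.72], [-1.28, 1.37], [-1.9, 2.12], [-1.57, 1.48], [-3.14, 3.14]. Speed limits (rad/s): [2.57, 2.57, 3.14, 3.14, 3.14, 3.14].

## Interface

Orientations are given as a unit quaternion [w, x, y, z].
In Python, from workcell import monitor, viewer, job, regions_of, robot gives the robot as it stands. The module is installed in compiled form; this text tells all that it offers.
- The arm moves only by the shell command python3 -m pendant 'ROWS'. ROWS is JSON, a list of rows, each a list of 7 numbers: the turn, a rotation vector about the tool's x, y, z in degrees, then the shift along the tool's x, y, z in m, then the closure, from 0 (fully open) to 1 (shut). A call has 1 to 8 rows; each row is the pose to reach, as a shift and turn from the pose commanded when the call began, along the tool's axes at that moment; what a row does not reach only later rows make up. A row lasts 1/8 s, in which the tool goes at most 62.5 mm and 10.7 degrees, less where a joint would pass 70% of its speed; a pose out of reach is approached as far as the arm can. A call with a gripper value outside its range is refused whole. The fingers move at their own pace and stop on an object; the grip force is fixed at half the most. Time passes only in rows, so rows that repeat a pose let the fingers close. It gives the time, the measured TCP pose, the force and the opening at its end, in the units of the state.
- monitor.get_state(): the state, without advancing time (a new reading comes with each control period).
- viewer.grab_frame(name): name is "scene" or "side" or "wrist"; returns (picture, depth): 480x640x3 uint8, red, green, blue; 480x640 float32, m along the optical axis (not along the pixel's ray), 0 where there is no reading.
- viewer.get_calibration(name): a dict with "fov_y" (degrees; the focal length in pixels is half the picture's height over the tangent of half this angle, whatever the lens; pixels are square), "cx", "cy" (the principal point, pixels), "dist" ([k1, k2, p1, p2, k3] as OpenCV has them; the pictures are not rectified), "camera_from_world" (4x4, takes a point from world to camera coordinates); the wrist camera has in their place "hand_eye" (4x4, takes a point from camera to tool coordinates, whose origin is the TCP and whose axes are the tool frame's). Camera axes: x right, y up, looking along -z (the intrinsics and any distortion apply to the point x, -y, -z); pixel columns grow to the right and rows downward; lengths in m; the calibration is good to about 2 mm. A picture is of the moment at which its call begins: read the wrist's pose just before it. get_calibration takes no time and is no camera call.
- job.job_done(): hands the job in, once; it reports no verdict.
Trained networks look in the newest picture that a camera, given by its name, has taken for a name from the list of things; names that differ only in an ending like _2 or _b are one class to them, and where a whole thing is asked for, a point or a joint stands for the part that bears it (a point fixed in the world has none). Each returns a list of dicts, best first, with "score" (0 to 1); they miss things now and then, are a little off and sometimes report something else, mostly with a low value. They report only what shows in the picture. A call takes as long as a camera call. They do not tell look-alikes from the thing itself.
- regions_of(name, camera): "region" (480x640 bool, what is visible of it) and "rect" ([left, top, right, bottom] in pixels, round what is visible of it).
The state is a dict: "clock": time; "joint_positions": joint angles; "dq": joint speeds; "joint_efforts": joint torques, N m; "tool_pos": TCP position; "ee_rot": TCP orientation; "wrist_force": force on the tool from outside, world axes, zero at the start; "torque": the same for the moment, N m; "width": finger opening in m.
Only numpy, scipy, OpenCV 4.12 (cv2) and the standard library are available. Lean on these libraries where they do the work, as an engineer would, in place of code of your own. Each camera call takes 0.05 s, during which the arm holds its last target. There are 200 camera calls.

## Working session

There is one attempt and no reset: what is moved stays moved. The work goes in short steps, Python scripts to look and compute and a shell command to move; the robot and the scene stay as the last step left them, time stands still between calls to the robot, and variables do not carry over. Pictures are saved under pics/ and viewed, about 8 in all and at most 12, crops included, and the job is handed in when it is done.

```bash
mkdir -p pics && cat > h.py <<'E'
import numpy as np, cv2
from scipy.spatial.transform import Rotation as R
from workcell import monitor, viewer, job, regions_of, robot
def K(c):
    f=240/np.tan(np.radians(c["fov_y"])/2); return np.array([[f,0,c["cx"]],[0,f,c["cy"]],[0,0,1]])
def toolT(s=None):
    s=s or monitor.get_state(); T=np.eye(4); q=s["ee_rot"]; T[:3,:3]=R.from_quat([q[1],q[2],q[3],q[0]]).as_matrix(); T[:3,3]=s["tool_pos"]; return T
def cam2world(name,T=None):
    c=viewer.get_calibration(name)
    return np.linalg.inv(np.array(c["camera_from_world"])) if "camera_from_world" in c else (toolT() if T is None else T)@np.array(c["hand_eye"])
def world(name,uv,d,T=None):
    c=viewer.get_calibration(name); uv=np.asarray(uv,float).reshape(-1,1,2); d=np.asarray(d,float).ravel()
    n=cv2.undistortPoints(uv,K(c),np.array(c["dist"],float)).reshape(-1,2)
    P=np.c_[n[:,0]*d,-n[:,1]*d,-d,np.ones(len(d))]
    return (P@cam2world(name,T).T)[:,:3]
def pix(name,p,T=None):
    c=viewer.get_calibration(name); p=np.atleast_2d(p); M=np.linalg.inv(cam2world(name,T))
    q=(np.c_[p,np.ones(len(p))]@M.T)[:,:3]*[1,-1,-1]
    return cv2.projectPoints(q,np.zeros(3),np.zeros(3),K(c),np.array(c["dist"],float))[0].reshape(-1,2)
def grab(name,save=None):
    T=toolT(); im,d=viewer.grab_frame(name)
    if save: cv2.imwrite("pics/"+save,im[:,:,::-1])
    return im,d,T
def cloud(name,d,T,mask=None):
    m=(d>0) if mask is None else mask&(d>0); v,u=np.nonzero(m)
    return world(name,np.c_[u,v],d[v,u],T)
def rect(P):
    "min-area rect in xy: centre, long, short, angle of long axis deg"
    (c,(w,h),a)=cv2.minAreaRect((P[:,:2]*1000).astype(np.float32))
    if w<h: w,h,a=h,w,a+90
    return np.round(c,1),round(w,1),round(h,1),round(a,1)
E
cat > a.py <<'E'
from h import *
print(monitor.get_state())
ims=[]
for n in("scene","side"):
    im,d,T=grab(n,n+"0.png"); ims.append(im)
    print(n,"cam at",cam2world(n,T)[:3,3].round(3))
    for t in "setter mount maul pad tray rivet cap_top glue_jar scissors weight screwdriver".split():
        for r in regions_of(t,n)[:3]:
            if r["score"]<.3: continue
            P=cloud(n,d,T,r["region"]); 
            if len(P)<20: print(t,r["rect"],len(P)); continue
            print(t,round(r["score"],2),np.round(r["rect"]),rect(P),"z",np.percentile(P[:,2],[2,50,98]).round(3))
E
python3 a.py
```

```text
{'clock': 0.0, 'joint_positions': array([ 1.14098366e+00,  2.60688626e-01, -1.39404706e-01,  1.17267065e+00,
        1.19509074e-05,  1.57080080e+00]), 'dq': array([ 0.00188501, -0.00093518,  0.00056539, -0.0014648 , -0.00036192,
        0.00019659]), 'joint_efforts': array([ 1.22765228e-03, -4.05683184e+01,  2.53920203e+01,  1.88950711e-02,
        1.02960166e-04,  7.69704769e-06]), 'tool_pos': array([0.21862233, 0.47693494, 0.40384865]), 'ee_rot': array([-0.59475457,  0.59549885,  0.38128093, -0.38245649]), 'wrist_force': array([-0.20959351,  0.63058971,  0.15565312]), 'torque': array([-0.01250836,  0.01328774,  0.0063774 ]), 'width': 0.08518523173141408}
scene cam at [ 1.071 -0.282  0.753]
setter 0.79 [306. 265. 385. 396.] (array([615.8,  -1.8]), 219.1, 100.3, 170.0) z [0.011 0.055 0.185]
mount 0.63 [364. 223. 420. 260.] (array([397.5, 264. ]), 194.4, 56.0, 99.4) z [-0.     0.017  0.028]
maul 0.96 [232. 267. 290. 302.] (array([404.2, -89.3]), 131.5, 58.7, 38.6) z [0.008 0.028 0.038]
maul 0.8 [426. 249. 502. 308.] (array([588.8, 333.9]), 220.5, 69.4, 108.0) z [0.011 0.045 0.059]
pa
[... 1690 characters left out ...]
7, -283.1]), 265.0, 194.1, 93.8) z [0.003 0.007 0.036]
rivet [255.5, 213.5, 264.4, 213.4] 10
cap_top 0.8 [399. 222. 420. 249.] (array([647.4,  70.4]), 210.6, 47.5, 53.2) z [0.001 0.184 0.188]
glue_jar 0.88 [365. 398. 408. 448.] (array([ 421. , -266.7]), 92.6, 63.9, 0.8) z [0.01  0.084 0.088]
glue_jar 0.59 [400. 223. 420. 248.] (array([591.6,   4.4]), 36.4, 35.7, 80.2) z [0.162 0.184 0.188]
scissors 0.8 [260. 278. 345. 334.] (array([388.8,  52. ]), 194.6, 85.8, 5.4) z [-0.001  0.008  0.013]
weight 0.59 [250. 158. 278. 191.] (array([435.4, 431.5]), 61.6, 54.2, 159.8) z [0.007 0.038 0.072]
screwdriver 0.74 [207. 216. 220. 284.] (array([255.1, 275.3]), 210.0, 25.0, 79.2) z [-0.     0.021  0.029]
```

```bash
ls pics
```

```text
scene0.png
side0.png
```

View pics/scene0.png

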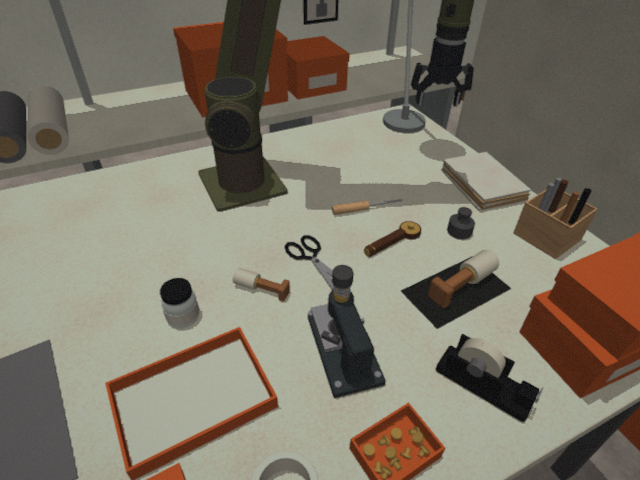

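The scene view shows these candidates for the maul: the large one on the black pad at (465,278), and a smaller one on the bare table at (262,283). I choose the one on the pad, since its height fits 4 + 54 mm. The mount's brass disc is at (412,229) with its handle running to (370,250). It could be confused with the screwdriver at (365,207), but that has no disc.

```bash
cat > b.py <<'E'
from h import *
c=viewer.get_calibration("wrist"); print(np.round(c["hand_eye"],3).tolist(),c["fov_y"]); print(toolT().round(3).tolist())
D={n:grab(n) for n in("scene","side")}
im=D["scene"][0]; cr=[cv2.resize(im[y:y+70,x:x+110],(440*1,280),interpolation=cv2.INTER_CUBIC) for x,y in((400,245),(350,200),(220,250),(290,255))]
cv2.imwrite("pics/crop.png",np.vstack([np.hstack(cr[:2]),np.hstack(cr[2:])])[:,:800,::-1])
box={"mount":(.30,.48,.15,.37,.010,.04),"disc":(.30,.48,.29,.37,.012,.04),"maul":(.5,.69,.2,.46,.02,.07),"small maul":(.33,.48,-.17,-.02,.015,.06),"pad":(.5,.69,.15,.46,.0025,.006),"tray":(.47,.75,-.46,-.13,.03,.037),"foot":(.50,.78,-.10,.1,.008,.02),"bed":(.50,.78,-.10,.1,.027,.033),"cap":(.5,.7,-.1,.1,.178,.19),"arm":(.5,.8,-.1,.1,.1,.157)}
for k,b in box.items():
    for n,(im,d,T) in D.items():
        P=cloud(n,d,T); P=P[np.all((P>b[::2])&(P<b[1::2]),1)]
        if len(P)>10:
            print(k,n,len(P),*rect(P),"mean",P.mean(0).round(4),"zmax",P[:,2].max().round(3))
E
python3 b.py
```

```text
[[1.0, -0.0, -0.0, 0.0], [0.0, 0.315, -0.949, 0.031], [0.0, 0.949, 0.315, 0.08], [0.0, 0.0, 0.0, 1.0]] 65.8418720135497
[[0.417, 0.0, -0.909, 0.219], [0.909, 0.0, 0.417, 0.477], [0.0, -1.0, -0.0, 0.405], [0.0, 0.0, 0.0, 1.0]]
mount scene 666 [393.3 254.6] 175.3 56.0 94.7 mean [0.4035 0.2578 0.0195] zmax 0.03
mount side 777 [390.4 258.5] 176.9 54.6 94.8 mean [0.3944 0.2623 0.0205] zmax 0.033
disc scene 235 [388.3 316.1] 56.0 52.0 4.6 mean [0.3919 0.3143 0.0173] zmax 0.03
disc side 306 [385.  319.1] 56.0 53.7 68.9 mean [0.3845 0.3166 0.0183] zmax 0.033
maul scene 1525 [593.5 315.4] 182.5 52.4 100.6 mean [0.6    0.3093 0.0455] zmax 0.061
maul side 1222 [589.9 319.1] 183.2 53.4 102.1 mean [0.5852 0.3119 0.0458] zmax 0.063
small maul scene 741 [411.5 -93.9] 124.5 35.2 42.9 mean [ 0.4138 -0.0979  0.0291] zmax 0.039
small maul side 935 [407.8 -90.3] 126.6 37.3 42.4 mean [ 0.4022 -0.0978  0.0313] zmax 0.041
pad scene 2205 [595.4 303.7] 304.2 187.5 90.2 mean [0.6112 0.28   0.004 ] zmax 0.006
pad side 1886 [595.  305.1] 309.8 189.8 90.0 mean [0.5909 0.286  0.0041] zmax 0.006
tray scene 1759 [ 
[... 162 characters left out ...]

foot scene 1407 [629.5  -4.2] 191.1 100.3 169.8 mean [ 0.6731 -0.0302  0.0168] zmax 0.02
foot side 929 [625.7  -4.3] 191.1 97.4 169.0 mean [ 0.6377 -0.0346  0.0163] zmax 0.02
bed scene 698 [620.5 -21. ] 189.3 50.9 178.6 mean [ 0.5909 -0.0208  0.03  ] zmax 0.033
bed side 1187 [ 6.2e+02 -2.0e-01] 181.4 86.2 169.2 mean [0.5764 0.0023 0.0302] zmax 0.033
cap scene 297 [595.4   1.6] 37.1 36.2 113.5 mean [0.5971 0.0007 0.1842] zmax 0.187
cap side 267 [592.6   4.9] 38.7 36.5 3.1 mean [0.5911 0.0032 0.1846] zmax 0.189
arm scene 1764 [644.3  -4.8] 141.8 51.0 170.1 mean [ 0.6535 -0.0117  0.1181] zmax 0.157
arm side 1376 [ 6.396e+02 -3.000e-01] 143.5 54.8 170.6 mean [ 0.6349 -0.01    0.1178] zmax 0.156
```

View pics/crop.png

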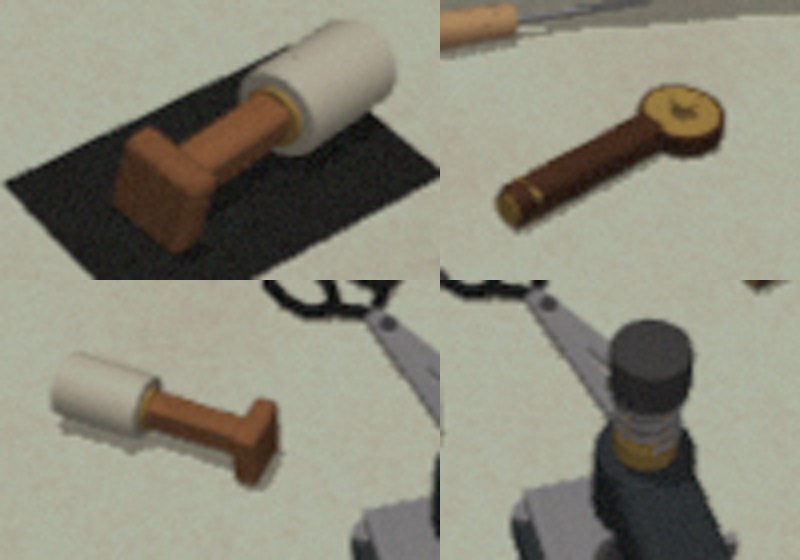

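The crop shows the pad maul (ivory head, block pommel) top left, the mount with brass disc top right, the small look-alike maul bottom left, and the stand's cap bottom right. The sizes fit: maul 182 x 53 mm, mount 176 x 56 mm, and the other maul 125 x 36 mm. I'm hovering over the mount next.

```bash
python3 -m pendant '[[0,61,0,-0.167,0.105,-0.272,0],[0,61,0,-0.167,0.105,-0.272,0],[0,61,0,-0.167,0.105,-0.272,0],[0,61,0,-0.167,0.105,-0.272,0],[0,61,0,-0.167,0.105,-0.272,0],[0,61,0,-0.167,0.105,-0.272,0],[0,61,0,-0.167,0.105,-0.272,0],[0,61,0,-0.167,0.105,-0.272,0]]'
cat > c.py <<'E'
from h import *
import sys
s=monitor.get_state(); print(s["clock"],s["joint_positions"].round(3),s["tool_pos"].round(4)); print(toolT()[:3,:3].round(3).tolist())
im,d,T=grab("wrist",sys.argv[1]); P=cloud("wrist",d,T)
b=[.30,.48,.12,.37,.010,.04]; Q=P[np.all((P>b[::2])&(P<b[1::2]),1)]
print("mount",*rect(Q),"table z",np.median(P[:,2]).round(4))
Qh=Q[(Q[:,1]<.275)&(Q[:,2]>.018)]; v=np.polyfit(Qh[:,1],Qh[:,0],1); print("handle rect",*rect(Qh),"z",np.percentile(Qh[:,2],[5,50,95]))
Qd=Q[Q[:,1]>.296]; print("disc",*rect(Qd))
E
python3 c.py w1.png
```

```text
clock: 2.3
tool_pos: [0.3964, 0.2126, 0.3]
ee_rot: [0.707, -0.706, -0.028, 0.027]
wrist_force: [0.4, -0.1, -0.4]
width: 0.0853
2.3 [ 4.920e-01  2.080e-01 -5.010e-01  8.610e-01  1.000e-03  1.985e+00] [0.3964 0.2126 0.3   ]
[[0.997, 0.0, -0.078], [0.078, 0.001, 0.997], [0.0, -1.0, 0.001]]
mount [393.3 257.2] 175.8 55.6 94.2 table z 0.0001
handle rect [407.  224.1] 107.1 22.0 101.1 z [0.02019669 0.02331855 0.02459912]
disc [388.7 320.6] 55.6 49.2 180.0
```

View pics/w1.png

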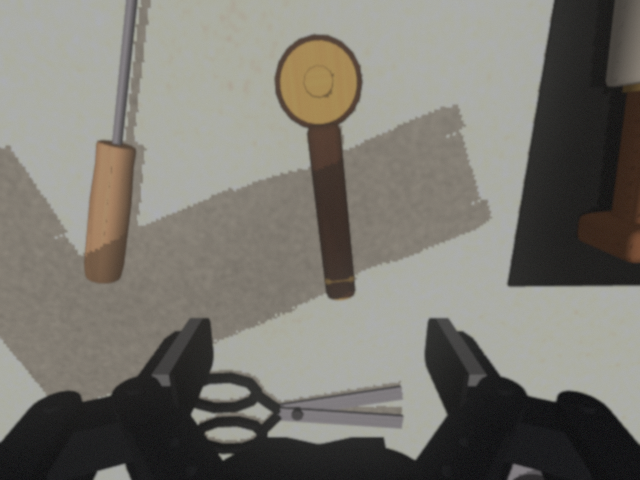

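The mount's handle really lies at 101° (the bounding rectangle is skewed by the disc). In the picture the disc centre is at (318,80) and the handle end at (340,298). The last joint's range means I have to grasp half a turn round.

```bash
python3 -m pendant '[[0,-85,0,0.013,0.03,0,0],[0,-85,0,0.013,0.03,0,0],[0,-85,0,0.013,0.03,0,0],[0,-85,0,0.013,0.03,0,0],[0,-85,0,0.013,0.03,0,0],[0,-85,0,0.013,0.03,0,0],[0,-85,0,0.013,0.03,0,0],[0,-85,0,0.013,0.03,0,0]]'
python3 -m pendant '[[0,-85,0,0,0.03,0,0],[0,-85,0,0,0.03,0,0],[0,-85,0,0,0.03,0,0],[0,-85,0,0,0.03,0,0],[0,-85,0,0,0.03,0,0],[0,-85,0,0,0.03,0,0],[0,-85,0,0,0.03,0,0],[0,-85,0,0,0.03,0,0]]'
cat > g.py <<'E'
# delta from current pose to a target: x y z(TCP) jaw-heading(deg)
from h import *
import sys
def go(x,y,z,h):
    T=toolT(); cur=np.degrees(np.arctan2(T[1,0],T[0,0])); d=(h-cur+180)%360-180
    print("heading",cur.round(2),"turn_y",(-d).round(2),"shift",(T[:3,:3].T@(np.array([x,y,z])-T[:3,3])).round(4), "q6",monitor.get_state()["joint_positions"][5].round(3),"t",round(monitor.get_state()["clock"],2))
if __name__=="__main__": go(*map(float,sys.argv[1:5]))
E
python3 g.py .4091 .2138 .178 191.1
```

```text
clock: 3.35
tool_pos: [0.409, 0.2144, 0.2702]
ee_rot: [-0.5, 0.5, 0.5, -0.499]
wrist_force: [-1.2, -0.6, -0.4]
width: 0.0848
clock: 4.35
tool_pos: [0.409, 0.2145, 0.2402]
ee_rot: [-0.031, 0.032, 0.707, -0.706]
wrist_force: [-1.2, -0.1, 0.2]
width: 0.0856
heading 174.9 turn_y -16.2 shift [-0.0001  0.0622  0.0007] q6 -0.999 t 4.35
```

```bash
python3 -m pendant '[[0,-16.2,0,0,0.03,0,0],[0,-16.2,0,0,0.062,0,0],[0,-16.2,0,0,0.062,0,0],[0,-16.2,0,0,0.062,0,1],[0,-16.2,0,0,0.062,0,1],[0,-16.2,0,0,0.062,0,1],[0,-16.2,0,0,0.062,0,1],[0,-16.2,0,0,0.062,0,1]]'
python3 -m pendant '[[0,0,0,0,0,0,1],[0,0,0,0,-0.03,0,1],[0,0,0,0,-0.06,0,1],[0,0,0,0,-0.06,0,1]]'
cat > d.py <<'E'
from h import *
for n in("scene","side"):
    im,d,T=grab(n); P=cloud(n,d,T)
    b=(.33,.46,.28,.40,.03,.15); Q=P[np.all((P>b[::2])&(P<b[1::2]),1)]; print(n,len(Q),*rect(Q),"z",np.percentile(Q[:,2],[3,50,97]).round(4))
E
python3 d.py; python3 g.py .45 .1 .30 79.5
```

```text
clock: 5.35
tool_pos: [0.4099, 0.2133, 0.1787]
ee_rot: [0.066, -0.064, 0.704, -0.704]
wrist_force: [-0.9, 0.7, 6.2]
width: 0.0207
clock: 5.85
tool_pos: [0.4105, 0.2135, 0.2397]
ee_rot: [0.067, -0.063, 0.705, -0.704]
wrist_force: [0.1, -0.2, -2.8]
width: 0.0205
scene 285 [395.7 316.1] 62.6 48.3 147.7 z [0.0628 0.0764 0.089 ]
side 207 [379.6 324.1] 53.7 35.2 68.6 z [0.0704 0.0768 0.0898]
heading -169.43 turn_y 111.07 shift [-0.0194 -0.0625  0.1185] q6 -1.275 t 5.95
```

```bash
python3 -m pendant '[[0,80,0,0.026,-0.02,0.177,1],[0,80,0,0.026,-0.02,0.177,1],[0,80,0,0.026,-0.02,0.177,1],[0,80,0,0.026,-0.02,0.177,1],[0,80,0,0.026,-0.02,0.177,1],[0,80,0,0.026,-0.02,0.177,1],[0,80,0,0.026,-0.02,0.177,1],[0,80,0,0.026,-0.02,0.177,1]]'
python3 -m pendant '[[0,30.8,0,0,0,0,1],[0,30.8,0,0,0,0,1],[0,30.8,0,0,0,0,1],[0,30.8,0,0,0,0,1]]'
cat > e.py <<'E'
from h import *
for n in("scene","side"):
    im,d,T=grab(n,n+"_e.png"); P=cloud(n,d,T)
    b=(.44,.57,-.05,.09,.065,.15); Q=P[np.all((P>b[::2])&(P<b[1::2]),1)]; print(n,len(Q),*rect(Q),"z",np.percentile(Q[:,2],[3,50,97]).round(4))
    for nm in ("mount_disc","rivet","cap_top"):
        for r in regions_of(nm,n)[:2]:
            P=cloud(n,d,T,r["region"]); print(nm,round(r["score"],2),np.round(r["rect"]), *(rect(P) if len(P)>5 else ""), P.mean(0).round(4) if len(P) else "")
grab("wrist","w2.png")
E
python3 e.py; python3 g.py .4169 .0351 .215 79.8
```

```text
clock: 6.95
tool_pos: [0.4154, 0.0342, 0.2562]
ee_rot: [0.405, -0.403, -0.58, 0.581]
wrist_force: [-0.8, -0.4, -2.0]
width: 0.0209
clock: 7.45
tool_pos: [0.4155, 0.0343, 0.2565]
ee_rot: [0.543, -0.541, -0.453, 0.455]
wrist_force: [-0.6, -0.1, -2.7]
width: 0.0207
scene 625 [493.   16.6] 110.7 37.3 159.0 z [0.0817 0.0943 0.1054]
rivet 0.58 [326. 268. 333. 282.] [513.3  17. ] 32.4 14.1 152.8 [0.5194 0.0144 0.1023]
cap_top 0.67 [332. 265. 355. 294.] [511.7  33.2] 216.9 36.1 159.5 [ 0.5996 -0.0007  0.1786]
cap_top 0.61 [427. 249. 500. 309.] [574.7 341.2] 240.2 79.9 101.1 [0.6005 0.3053 0.0432]
side 936 [505.5  16.3] 128.0 56.0 3.8 z [0.0822 0.0955 0.1071]
mount_disc 0.66 [302. 257. 383. 289.] [457.4  41.2] 170.2 123.6 9.6 [0.4771 0.0198 0.0966]
rivet 0.39 [365. 265. 376. 271.] [519.6  17.1] 16.9 14.8 27.0 [0.5187 0.0166 0.1056]
cap_top 0.67 [397. 224. 419. 246.] [592.4   4.4] 37.2 35.1 33.7 [5.883e-01 5.000e-04 1.811e-01]
cap_top 0.43 [337. 183. 369. 216.] [549.2 149.7] 343.4 66.9 63.6 [0.5987 0.2508 0.0421]
heading 79.8 turn_y -0.0 shift [ 0.0009  0.0427 -0.0004] q6 0.26 t 7.9
```

View pics/w2.png

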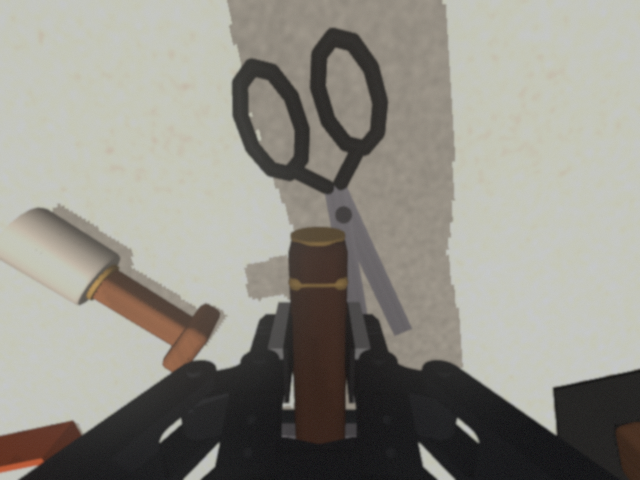

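The wrist view shows the handle end at (318,235), held straight. The side camera puts the rivet 73.9 mm in front of the plunger axis and 0.7 mm off to the side, at the expected height. I'm lowering and inserting it.

```bash
python3 -m pendant '[[0,0,0,0.0007,0.022,0,1],[0,0,0,0.0007,0.0445,0,1],[0,0,0,0.0007,0.0445,0,1],[0,0,0,0.0007,0.0445,-0.03,1],[0,0,0,0.0007,0.0445,-0.055,1],[0,0,0,0.0007,0.0445,-0.068,1],[0,0,0,0.0007,0.0445,-0.0735,1],[0,0,0,0.0007,0.0445,-0.0735,1]]'
cat > f.py <<'E'
from h import *
for n in("scene","side"):
    im,d,T=grab(n,n+"_f.png"); P=cloud(n,d,T)
    for nm in ("mount","rivet","cap_top"):
        for r in regions_of(nm,n)[:1]:
            P=cloud(n,d,T,r["region"]); print(n,nm,round(r["score"],2),np.round(r["rect"]), *(rect(P) if len(P)>5 else ""), np.median(P,0).round(4) if len(P) else "")
A=cv2.imread("pics/scene_f.png")[230:400,270:420]; B=cv2.imread("pics/side_f.png")[190:330,310:490]
cv2.imwrite("pics/f.png",np.hstack([cv2.resize(A,(400,453),interpolation=2),cv2.resize(B,(400,453),interpolation=2)]))
E
python3 f.py; python3 g.py .4169 .0351 .215 79.8
```

```text
clock: 8.9
tool_pos: [0.4884, 0.022, 0.2133]
ee_rot: [0.543, -0.542, -0.453, 0.454]
wrist_force: [-0.2, 0.6, -1.9]
width: 0.0207
scene mount 0.81 [321. 270. 337. 336.] [538.6   4.1] 158.7 20.5 160.1 [0.5244 0.005  0.0557]
scene cap_top 0.95 [332. 264. 353. 292.] [516.1  46.2] 219.0 36.7 150.8 [ 0.6017 -0.0012  0.1837]
side mount 0.58 [331. 266. 414. 293.] [529.1  -1.3] 169.9 78.0 1.1 [0.5529 0.0065 0.0515]
side cap_top 0.73 [400. 224. 418. 248.] [592.5   3.3] 38.0 34.4 23.1 [ 0.5877 -0.0016  0.1841]
heading 79.78 turn_y -0.02 shift [ 0.0002 -0.0018  0.0727] q6 0.223 t 9.3
```

View pics/f.png

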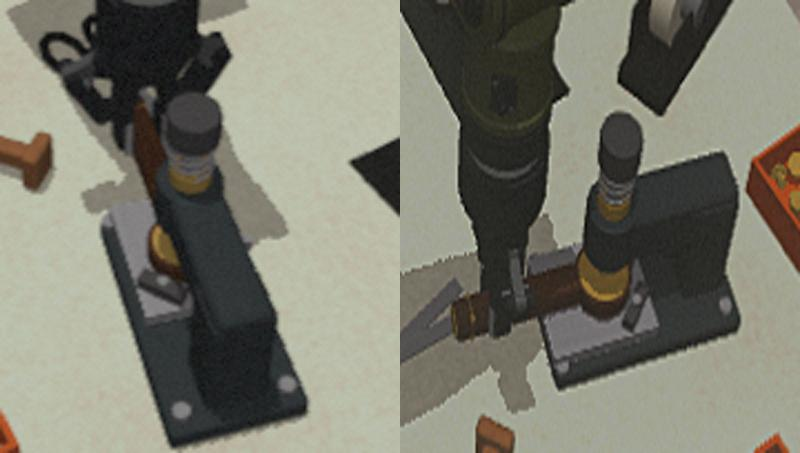

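Both crops show the disc in the V and clear of the nose, still a few mm above the bed. I'm lowering it, then nudging it to the stop.

```bash
python3 -m pendant '[[0,0,0,0,0.002,0,1],[0,0,0,0,0.004,0,1],[0,0,0,0,0.004,0,1]]'
python3 -m pendant '[[0,0,0,0,0,-0.001,1],[0,0,0,0,0,-0.001,1]]'
python3 -m pendant '[[0,0,0,0,0,-0.001,1],[0,0,0,0,0,-0.001,1]]'
```

```text
clock: 9.68
tool_pos: [0.4887, 0.022, 0.209]
ee_rot: [0.543, -0.543, -0.453, 0.454]
wrist_force: [-0.5, 0.9, -1.4]
width: 0.0208
clock: 9.93
tool_pos: [0.4899, 0.0218, 0.2092]
ee_rot: [-0.543, 0.543, 0.453, -0.453]
wrist_force: [0.4, -0.2, -0.9]
width: 0.0205
clock: 10.18
tool_pos: [0.4904, 0.0216, 0.2091]
ee_rot: [0.543, -0.542, -0.453, 0.454]
wrist_force: [-1.2, 1.5, -0.3]
width: 0.0205
```

```bash
python3 -m pendant '[[0,0,0,0,0.001,0,1],[0,0,0,0,0.001,0,1]]'
python3 -m pendant '[[0,0,0,0,0,-0.001,1],[0,0,0,0,0,-0.001,1]]'
```

```text
clock: 10.42
tool_pos: [0.4903, 0.0217, 0.2085]
ee_rot: [0.543, -0.542, -0.453, 0.454]
wrist_force: [-3.9, 0.2, 3.7]
width: 0.0203
clock: 10.68
tool_pos: [0.4906, 0.0216, 0.2085]
ee_rot: [0.543, -0.542, -0.453, 0.454]
wrist_force: [-6.1, 0.9, 7.0]
width: 0.0206
```

Contact with both the bed and the stop (about 7 N and 6 N). I'm easing off half a millimetre, opening, and rising.

```bash
python3 -m pendant '[[0,0,0,0,-0.0008,0.0006,1],[0,0,0,0,-0.0008,0.0006,0.6],[0,0,0,0,-0.0008,0.0006,0.3],[0,0,0,0,-0.0008,0.0006,0.3],[0,0,0,0,-0.05,0.01,0.3],[0,0,0,0,-0.1,0.01,0.3],[0,0,0,0,-0.15,0.01,0.3],[0,0,0,0,-0.15,0.01,0.3]]'
python3 f.py; python3 g.py .594 .26 .33 191
```

```text
clock: 11.68
tool_pos: [0.4838, 0.0232, 0.3624]
ee_rot: [-0.54, 0.545, 0.456, -0.451]
wrist_force: [0.4, 1.3, -0.2]
width: 0.06
scene mount 0.87 [313. 269. 338. 336.] [510.5  17.2] 223.7 36.2 163.6 [0.508  0.0113 0.0508]
scene cap_top 0.73 [330. 266. 350. 290.] [594.8   1.2] 38.0 33.6 153.5 [ 0.6017 -0.0021  0.1837]
side rivet 0.67 [336. 271. 415. 299.] [535.5  19.5] 175.7 53.5 163.7 [0.5361 0.0106 0.0488]
side cap_top 0.8 [401. 222. 422. 248.] [648.9  72.5] 215.1 48.0 53.6 [ 5.886e-01 -2.000e-04  1.836e-01]
heading 79.77 turn_y -111.23 shift [ 0.2531  0.0266 -0.0688] q6 0.227 t 12.07
```

View pics/f.png

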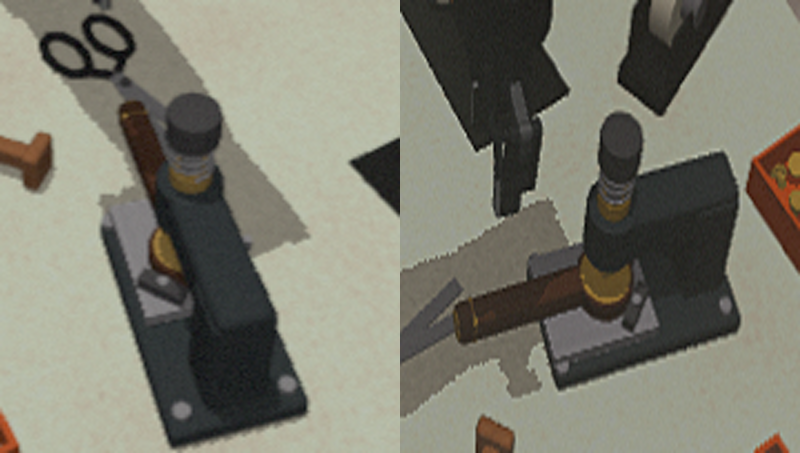

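The mount lies flat in the stand with its disc in the V. I'm moving to the maul.

```bash
python3 -m pendant '[[0,68.5,0,0.295,0.05,-0.059,0],[0,68.5,0,0.295,0.05,-0.059,0],[0,68.5,0,0.295,0.05,-0.059,0],[0,68.5,0,0.295,0.05,-0.059,0],[0,68.5,0,0.295,0.05,-0.059,0],[0,68.5,0,0.295,0.05,-0.059,0],[0,68.5,0,0.295,0.05,-0.059,0],[0,68.5,0,0.295,0.05,-0.059,0]]'
cat > k.py <<'E'
from h import *
im,d,T=grab("wrist","w3.png"); P=cloud("wrist",d,T)
b=(.5,.69,.2,.46,.0,.07); Q=P[np.all((P>b[::2])&(P<b[1::2]),1)]
M=Q[Q[:,2]>.015]; print("maul",*rect(M),"zmax",M[:,2].max(), "tablez",np.median(P[P[:,2]<.003,2]))
u=np.array([np.cos(np.radians(101.3)),np.sin(np.radians(101.3))]); s=(M[:,:2]-[.5917,.3172])@u; v=(M[:,:2]-[.5917,.3172])@[-u[1],u[0]]
for a in np.arange(-.095,.1,.01):
    k=(s>a)&(s<a+.01)
    if k.sum()>5: print(round(a+.005,3),np.percentile(v[k],[2,98]).round(4),np.percentile(M[k,2],98).round(4))
E
python3 k.py; python3 g.py .5944 .3035 .188 11.3
```

```text
clock: 13.08
tool_pos: [0.5922, 0.3032, 0.307]
ee_rot: [-0.703, 0.704, 0.069, -0.071]
wrist_force: [-1.3, 0.5, 0.6]
width: 0.085
maul [593.1 319.9] 180.3 53.3 101.4 zmax 0.059877004502491754 tablez -0.0003255618712781905
-0.09 [-0.0232  0.0193] 0.0574
-0.08 [-0.0254  0.0215] 0.0588
-0.07 [-0.0253  0.0215] 0.0583
-0.06 [-0.0133  0.0094] 0.0452
-0.05 [-0.0138  0.0093] 0.0453
-0.04 [-0.0136  0.0099] 0.0452
-0.03 [-0.0134  0.0098] 0.0455
-0.02 [-0.0132  0.0097] 0.0453
-0.01 [-0.0137  0.0096] 0.0455
-0.0 [-0.0135  0.0095] 0.0454
0.01 [-0.0164  0.0133] 0.0491
0.02 [-0.0264  0.0229] 0.058
0.03 [-0.0267  0.0232] 0.0581
0.04 [-0.0268  0.0235] 0.058
0.05 [-0.0266  0.0233] 0.0582
0.06 [-0.0267  0.0236] 0.0582
0.07 [-0.0266  0.0234] 0.0582
0.08 [-0.0265  0.0234] 0.0582
0.09 [-0.026   0.0226] 0.0579
heading 11.37 turn_y 0.07 shift [2.400e-03 1.193e-01 1.000e-04] q6 1.845 t 13.12
```

```bash
python3 -m pendant '[[0,0,0,0.0044,0.06,0.008,0],[0,0,0,0.0044,0.11,0.008,0],[0,0,0,0.0044,0.121,0.008,0],[0,0,0,0.0044,0.121,0.008,0],[0,0,0,0.0044,0.121,0.008,1],[0,0,0,0.0044,0.121,0.008,1],[0,0,0,0.0044,0.121,0.008,1],[0,0,0,0.0044,0.121,0.008,1]]'
python3 -m pendant '[[0,0,0,0,0,0,1],[0,0,0,0,0,0,1],[0,0,0,0,-0.04,0,1],[0,0,0,0,-0.09,0,1],[0,0,0,0,-0.15,0,1],[0,0,0,0,-0.21,0,1],[0,0,0,0,-0.21,0,1],[0,0,0,0,-0.21,0,1]]'
cat > m.py <<'E'
from h import *
import sys
lo=float(sys.argv[1])
for n in("scene","side"):
    im,d,T=grab(n,n+"_m.png"); 
    P=cloud(n,d,T)
    if n=="side" or 1:
        s=T; t=T[:3,3]; g=t+.155*T[:3,1]; z=T[:3,2]; x=T[:3,0]
        a=(P-g)@z; b=(P-g)@x; c=P[:,2]
        k=(a>.018)&(a<.12)&(abs(b)<.035)&(abs(c-g[2])<.06)
        for q in np.arange(.02,.115,.01):
            kk=k&(a>q)&(a<q+.01)
            if kk.sum()>4: print(n,round(q+.005,3),kk.sum(),"lat",np.percentile(b[kk],[2,98]).round(4),"ztop-g",(np.percentile(c[kk],97)-g[2]).round(4),"a max",a[kk].max().round(4))
s=monitor.get_state();print(s["tool_pos"],s["width"],s["torque"])
E
python3 m.py 0
```

```text
clock: 14.12
tool_pos: [0.5953, 0.3119, 0.1884]
ee_rot: [0.704, -0.703, -0.07, 0.069]
wrist_force: [-0.8, -0.5, 4.7]
width: 0.0233
clock: 15.12
tool_pos: [0.5947, 0.3115, 0.3955]
ee_rot: [-0.703, 0.704, 0.069, -0.07]
wrist_force: [-0.3, -0.1, -5.4]
width: 0.0231
scene 0.025 67 lat [-0.0207  0.0268] ztop-g 0.0206 a max 0.03
scene 0.035 27 lat [-0.0223  0.0264] ztop-g 0.0218 a max 0.0398
scene 0.045 33 lat [0.0078 0.0263] ztop-g 0.0226 a max 0.0497
scene 0.055 40 lat [0.0041 0.0268] ztop-g 0.0235 a max 0.0599
scene 0.065 37 lat [-0.0004  0.0271] ztop-g 0.0247 a max 0.0699
scene 0.075 24 lat [-0.0003  0.0268] ztop-g 0.0243 a max 0.0794
scene 0.085 19 lat [0.0242 0.0271] ztop-g 0.0059 a max 0.0899
scene 0.095 7 lat [0.0225 0.0262] ztop-g 0.0052 a max 0.0953
side 0.025 57 lat [-0.029   0.0201] ztop-g 0.0094 a max 0.0299
side 0.035 26 lat [-0.0288 -0.0103] ztop-g 0.0244 a max 0.0399
side 0.045 28 lat [-0.0296 -0.0069] ztop-g 0.026 a max 0.05
side 0.055 30 lat [-0.0289  0.0029] ztop-g 0.0245 a max 0.0595
side 0.065 37 lat [-0.0292  0.008 ] ztop-g 0.0222 a max 0.0694
side 0.075 36 lat [-0.0297 -0.0048] ztop-g 0.0249 a max 0.0799
side 0.085 56 lat [-0.0285  0.0045] ztop-g 0.0252 a max 0.0893
side 0.095 56 lat [-0.0291  0.0113] ztop-g 0.0252 a max 0.0986
[0.59434256 0.31136042 0.39394194] 0.02330933190277747 [-0.11503009  0.03370584  0.06275481]
```

The maul is held level and its top sits about 25 mm above the grasp point. I'm carrying it over the cap.

```bash
python3 -m pendant '[[0,0,0,-0.005,-0.03,-0.04,1],[0,0,0,-0.016,-0.03,-0.09,1],[0,0,0,-0.026,-0.03,-0.15,1],[0,0,0,-0.036,-0.03,-0.21,1],[0,0,0,-0.046,-0.03,-0.27,1],[0,0,0,-0.055,-0.03,-0.32,1],[0,0,0,-0.061,-0.03,-0.352,1],[0,0,0,-0.061,-0.03,-0.352,1]]'
cat > n.py <<'E'
from h import *
T=toolT(); g=T[:3,3]+.155*T[:3,1]
for n in("scene","side"):
    im,d,T=grab(n,n+"_n.png"); P=cloud(n,d,T)
    a=(P-g)@T[:3,2]; b=(P-g)@T[:3,0]; c=P[:,2]-g[2]
    k=(a>.02)&(a<.12)&(abs(b)<.04)&(abs(c)<.035); print(n,"head a",np.percentile(a[k],[1,99]).round(4),"b",np.percentile(b[k],[1,99]).round(4),"z",(np.percentile(P[k,2],[1,99])).round(4))
    kk=k&(c>.018); A=a[kk]; print(" slope deg",np.degrees(np.arctan(np.polyfit(A,P[kk,2],1)[0])).round(1))
    Q=P[(np.hypot(P[:,0]-.594,P[:,1]-.003)<.03)&(P[:,2]>.1)&(P[:,2]<.192)]; print(" cap zmax",Q[:,2].max().round(4) if len(Q) else None)
im=cv2.imread("pics/side_n.png")[140:300,300:480]; im2=cv2.imread("pics/scene_n.png")[190:350,240:420]
cv2.imwrite("pics/n.png",cv2.resize(np.hstack([im2,im]),(800,356),interpolation=2))
s=monitor.get_state();print(s["clock"],s["tool_pos"].round(4),s["joint_positions"].round(2))
E
python3 n.py
```

```text
clock: 16.23
tool_pos: [0.6035, -0.0479, 0.4246]
ee_rot: [0.704, -0.704, -0.066, 0.07]
wrist_force: [0.1, 0.6, -5.0]
width: 0.0232
scene head a [0.0205 0.094 ] b [-0.016  0.027] z [0.2504 0.2944]
 slope deg -1.4
 cap zmax 0.1879
side head a [0.0233 0.0989] b [-0.0282  0.0146] z [0.2528 0.2964]
 slope deg -0.9
 cap zmax 0.1893
16.325 [ 0.6037 -0.0455  0.4252] [-0.08  0.4   0.12  1.29  0.    1.3 ]
```

View pics/n.png

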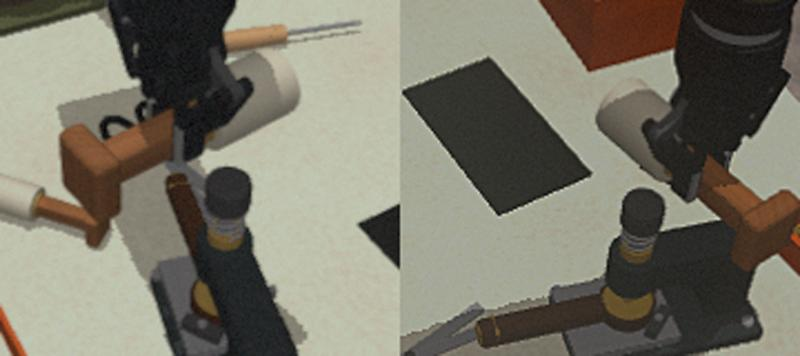

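Scene and side views show the head centred above the cap (about (228,180) and (640,200) in the pair) with the gripper to the -y side. Now the first blow.

```bash
python3 -m pendant '[[0,0,0,0,0.035,0,1],[0,0,0,0,0.075,0,1],[0,0,0,0,0.075,0,1]]'
python3 -m pendant '[[0,0,0,0,-0.03,0,1],[0,0,0,0,-0.07,0,1],[0,0,0,0,-0.07,0,1]]'
cat > p.py <<'E'
from h import *
s=monitor.get_state();print(s["clock"],s["tool_pos"].round(4)); u=np.array([.984,-.177]);v=np.array([.177,.984])
for n in("scene","side"):
    im,d,T=grab(n,n+"_p.png"); P=cloud(n,d,T); q=P[:,:2]-([.595,.0017] if n=="scene" else [.5925,.0047])
    a=q@u;b=q@v; k=(abs(b)<.03)&(a>-.045)&(a<.03)&(P[:,2]>.04)&(P[:,2]<.064)
    print(n,k.sum(),"zhist",np.histogram(P[k,2],np.arange(.04,.066,.002))[0])
    k=(np.hypot(a,b)<.012)&(P[:,2]>.17)&(P[:,2]<.2); print(" cap z",np.median(P[k,2]).round(4) if k.sum() else None)
im=cv2.imread("pics/side_p.png")[200:310,340:460]; im2=cv2.imread("pics/scene_p.png")[240:350,280:400]
cv2.imwrite("pics/p.png",cv2.resize(np.hstack([im2,im]),(800,367),interpolation=2))
E
python3 p.py; python3 n.py|tail -8
```

```text
clock: 16.7
tool_pos: [0.6038, -0.0439, 0.3506]
ee_rot: [0.704, -0.703, -0.069, 0.071]
wrist_force: [-0.8, 0.1, 1.2]
width: 0.0229
clock: 17.08
tool_pos: [0.605, -0.0443, 0.4256]
ee_rot: [-0.703, 0.704, 0.072, -0.068]
wrist_force: [0.8, 0.0, -4.4]
width: 0.0232
17.075 [ 0.605  -0.0443  0.4256]
scene 187 zhist [25 23 56 74  9  0  0  0  0  0  0  0]
 cap z 0.1851
side 442 zhist [ 30  37  98 124  58  22  36  25  10   2   0   0]
 cap z 0.1859
scene head a [0.0208 0.0912] b [-0.0148  0.0273] z [0.2527 0.3011]
 slope deg 1.0
 cap zmax 0.1872
side head a [0.0242 0.0951] b [-0.0287  0.0154] z [0.2545 0.3011]
 slope deg 1.2
 cap zmax 0.1888
17.275 [ 0.6035 -0.0448  0.4203] [-0.07  0.4   0.1   1.28  0.    1.3 ]
```

View pics/p.png

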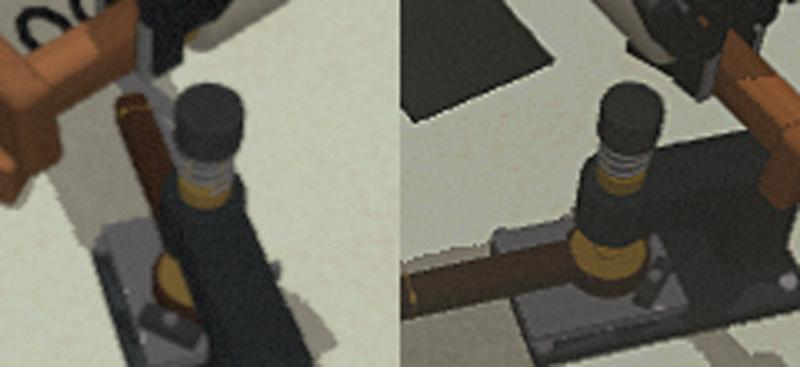

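The plunger sprang back to 185 mm. The head tipped about 2° in the grip, so I can't tell if the rivet is fully home. I'm giving a second, slightly deeper blow.

```bash
python3 -m pendant '[[0,0,0,0,0,0.004,1],[0,0,0,0,0.03,0.004,1],[0,0,0,0,0.074,0.004,1],[0,0,0,0,0.076,0.004,1]]'
python3 -m pendant '[[0,0,0,0,-0.03,0,1],[0,0,0,0,-0.07,0,1],[0,0,0,0,-0.07,0,1]]'
python3 p.py; python3 n.py|tail -8
```

```text
clock: 17.77
tool_pos: [0.6022, -0.0409, 0.3444]
ee_rot: [0.704, -0.703, -0.068, 0.071]
wrist_force: [-3.0, 1.9, 2.1]
width: 0.0232
clock: 18.15
tool_pos: [0.6042, -0.0414, 0.4193]
ee_rot: [-0.703, 0.704, 0.072, -0.067]
wrist_force: [0.5, 0.1, -3.6]
width: 0.0233
18.15 [ 0.6042 -0.0414  0.4193]
scene 187 zhist [27 18 68 65  7  2  0  0  0  0  0  0]
 cap z 0.1851
side 429 zhist [ 27  36  94 111  64  22  38  26  10   1   0   0]
 cap z 0.1856
scene head a [0.0214 0.0889] b [0.0118 0.0275] z [0.2493 0.2952]
 slope deg 2.3
 cap zmax 0.1877
side head a [0.025  0.0929] b [-0.029  -0.0118] z [0.2547 0.2952]
 slope deg -2.9
 cap zmax 0.1898
18.35 [ 0.6027 -0.0414  0.4142] [-0.07  0.4   0.09  1.27  0.    1.31]
```

```bash
cat > t.py <<'E'
from h import *
T=toolT(); g=T[:3,3]+.155*T[:3,1]; print(T[:3,3].round(4))
for n in("scene","side"):
    im,d,_=grab(n); P=cloud(n,d,T); a=(P-g)@T[:3,2]; b=(P-g)@T[:3,0]; c=P[:,2]-g[2]
    k=(a>-.1)&(a<.12)&(abs(b)<.035)&(abs(c)<.07)
    for q in np.arange(-.1,.115,.01):
        kk=k&(a>q)&(a<q+.01)
        if kk.sum()>6: print(n,round(q+.005,3),kk.sum(),"z-g",np.percentile(c[kk],[3,97]).round(4))
im,d,T2=grab("wrist","w4.png"); P=cloud("wrist",d,T2); a=(P-g)@T[:3,2]; b=(P-g)@T[:3,0]; c=P[:,2]-g[2]
k=(a>.015)&(a<.12)&(abs(b)<.01)&(abs(c)<.07); 
if k.sum()>20: print("wrist top line",k.sum(),np.polyfit(a[k],c[k],1), np.percentile(a[k],[2,98]))
E
python3 t.py
```

```text
[ 0.6027 -0.0414  0.4142]
scene -0.085 329 z-g [-0.0286  0.0103]
scene -0.075 305 z-g [-0.0381  0.0121]
scene -0.065 109 z-g [-0.0375  0.0103]
scene -0.055 131 z-g [-0.0199  0.0038]
scene -0.045 128 z-g [-0.0176  0.0065]
scene -0.035 125 z-g [-0.0156  0.0089]
scene -0.025 121 z-g [-0.0125  0.0107]
scene -0.015 584 z-g [-0.0089  0.0685]
scene -0.005 303 z-g [-0.0094  0.0531]
scene 0.005 101 z-g [-0.0061  0.0557]
scene 0.015 15 z-g [0.001  0.0546]
scene 0.025 38 z-g [-0.0134  0.009 ]
scene 0.035 37 z-g [-0.0042  0.0161]
scene 0.045 103 z-g [0.0017 0.0406]
scene 0.055 191 z-g [0.0075 0.0429]
scene 0.065 191 z-g [0.0097 0.0448]
scene 0.075 192 z-g [0.012  0.0477]
scene 0.085 120 z-g [0.0115 0.0482]
side -0.085 155 z-g [-0.0162  0.0104]
side -0.075 285 z-g [-0.0372  0.0129]
side -0.065 133 z-g [-0.0356  0.0123]
side -0.055 103 z-g [-0.0306  0.0038]
side -0.045 109 z-g [-0.0183  0.0057]
side -0.035 106 z-g [-0.0175  0.0091]
side -0.025 104 z-g [-0.0129  0.0107]
side -0.015 273 z-g [-0.0081  0.0688]
side -0.005 398 z-g [-0.0092  0.0661]
side 0.005 107 z-g [-0.0058  0.0541]
side 0.015 25 z-g [0.0176 0.0549]
side 0.025 26 z-g [-0.0125  0.0098]
side 0.035 25 z-g [-0.002   0.0226]
side 0.045 85 z-g [0.0023 0.0408]
side 0.055 158 z-g [0.009  0.0427]
side 0.065 163 z-g [0.0097 0.0459]
side 0.075 163 z-g [0.0098 0.048 ]
side 0.085 148 z-g [0.0166 0.0492]
side 0.095 17 z-g [0.0097 0.0369]
wrist top line 26365 [0.06861495 0.03693429] [0.01655651 0.09402156]
```

View pics/w4.png

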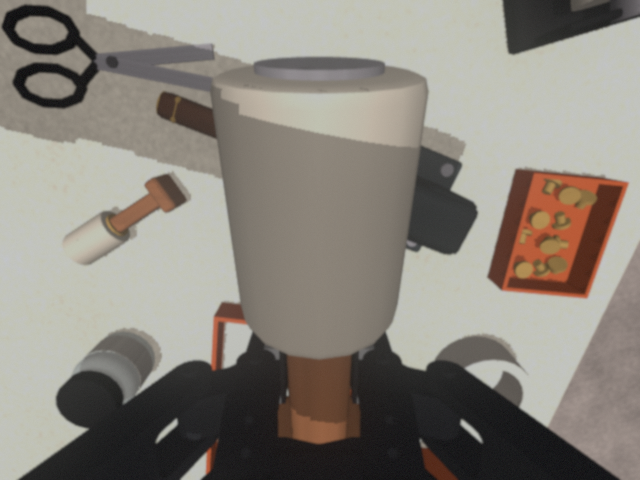

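The wrist view shows the maul tilted up in the jaws, about 12.5° by the clouds. The grip yields under the blow, so its depth is uncertain. I'm levelling the maul with the tool, moving the cap nearer the grip for less leverage, and striking faster.

```bash
python3 -m pendant '[[-6,0,0,0,0.002,0.02,1],[-12.5,0,0,0,0.0037,0.04,1],[-12.5,0,0,0,0.0037,0.04,1]]'
cat > t2.py <<'E'
from h import *
T=toolT(); g=T[:3,3]+.155*T[:3,1]; z=T[:3,2].copy(); z[2]=0; z/=np.linalg.norm(z); x=T[:3,0]
print(round(monitor.get_state()["clock"],2),"tcp",T[:3,3].round(4),"g",g.round(4),"tilt",np.degrees(np.arcsin(T[2,2])).round(1),"cap a,b",((np.array([.594,.0032])-g[:2])@z[:2]).round(4),((np.array([.594,.0032])-g[:2])@x[:2]).round(4))
for n in("scene","side"):
    im,d,_=grab(n); P=cloud(n,d,T); a=(P-g)@z; b=(P-g)@x; c=P[:,2]-g[2]
    for nm,lo,hi,w,h in(("handle",-.058,-.02,.02,.025),("head",.045,.09,.035,.07)):
        A=[];C=[]
        for q in np.arange(lo,hi,.005):
            kk=(a>q)&(a<q+.005)&(abs(b)<w)&(abs(c)<h)
            if kk.sum()>6: A.append(q+.0025);C.append(np.percentile(c[kk],97))
        if len(A)>3:
            p=np.polyfit(A,C,1); r=.0135 if nm=="handle" else .027
            print(n,nm,"pitch deg",np.degrees(np.arctan(p[0])).round(1),"axis c at a=0:",(p[1]-r/np.cos(np.arctan(p[0]))).round(4))
    q=P[:,:2]-([.595,.0017] if n=="scene" else [.5925,.0047]); k=(np.hypot(*q.T)<.012)&(P[:,2]>.15)&(P[:,2]<.2); print(n,"cap z",np.median(P[k,2]).round(4) if k.sum()>3 else None)
E
python3 t2.py
```

```text
clock: 18.88
tool_pos: [0.5948, -0.0006, 0.4115]
ee_rot: [-0.623, 0.775, 0.077, -0.063]
wrist_force: [-0.6, 0.1, -3.5]
width: 0.0231
18.88 tcp [ 0.5948 -0.0006  0.4115] g [ 0.6011 -0.0332  0.2601] tilt -12.4 cap a,b 0.0371 0.0002
scene handle pitch deg 1.3 axis c at a=0: 0.0022
scene head pitch deg 17.1 axis c at a=0: -0.0247
scene cap z 0.185
side handle pitch deg 1.2 axis c at a=0: 0.0034
side head pitch deg 30.4 axis c at a=0: -0.0468
side cap z 0.1855
```

```bash
python3 -m pendant '[[0,0,0,0,0.0117,0.0026,1],[0,0,0,0,0.0683,0.0151,1],[0,0,0,0,0.0683,0.0151,1]]'
python3 t2.py
python3 -m pendant '[[0,0,0,0,-0.03,-0.0066,1],[0,0,0,0,-0.068,-0.015,1],[0,0,0,0,-0.068,-0.015,1]]'
python3 t2.py
```

```text
clock: 19.35
tool_pos: [0.5952, -0.0039, 0.3407]
ee_rot: [-0.622, 0.777, 0.075, -0.061]
wrist_force: [-1.6, -1.5, 2.5]
width: 0.0231
19.35 tcp [ 0.5952 -0.0039  0.3407] g [ 0.6015 -0.037   0.1894] tilt -12.6 cap a,b 0.0409 0.0004
scene handle pitch deg 8.5 axis c at a=0: 0.0063
scene head pitch deg 43.0 axis c at a=0: -0.0659
scene cap z None
side handle pitch deg 8.9 axis c at a=0: 0.0078
side head pitch deg 41.2 axis c at a=0: -0.0585
side cap z None
clock: 19.82
tool_pos: [0.5967, -0.0024, 0.4153]
ee_rot: [-0.623, 0.776, 0.079, -0.059]
wrist_force: [0.0, 0.9, -4.2]
width: 0.0235
19.82 tcp [ 0.5967 -0.0024  0.4153] g [ 0.6043 -0.0351  0.264 ] tilt -12.5 cap a,b 0.0396 -0.0026
scene handle pitch deg 7.5 axis c at a=0: 0.0053
scene head pitch deg 38.3 axis c at a=0: -0.0531
scene cap z 0.185
side handle pitch deg 6.5 axis c at a=0: 0.0027
side head pitch deg 32.5 axis c at a=0: -0.0403
side cap z 0.1856
```

The head still yields in the grip and the plunger was perhaps 12–16 mm down. I'm comparing the rivet in the side view before and after the blows.

```bash
python3 - <<'E'
from h import *
im,d,T=grab("side","side_q.png")
A=[cv2.imread("pics/"+f)[248:288,378:428] for f in("side_f.png","side_p.png","side_q.png")]
cv2.imwrite("pics/q.png",np.hstack([cv2.convertScaleAbs(cv2.resize(a,(266,213),interpolation=2),alpha=1.6,beta=15) for a in A]))
# predicted rivet head outlines
for h,nm in((.058,"proud"),(.050,"home")):
    for dx in(0,):
        t=np.linspace(0,6.28,9)[:-1]; c=np.array([.5936,.0045])
        print(nm,pix("side",np.c_[c[0]+.009*np.cos(t),c[1]+.009*np.sin(t),0*t+h]).round(0).tolist())
t=np.linspace(0,6.28,9)[:-1]; print("nose",pix("side",np.c_[.5925+.024*np.cos(t),.0047+.024*np.sin(t),0*t+.077]).round(0).tolist())
E
```

```text
proud [[406.0, 270.0], [404.0, 268.0], [401.0, 268.0], [399.0, 270.0], [399.0, 273.0], [402.0, 275.0], [405.0, 275.0], [407.0, 273.0]]
home [[406.0, 272.0], [403.0, 271.0], [400.0, 271.0], [398.0, 272.0], [399.0, 275.0], [401.0, 277.0], [404.0, 277.0], [406.0, 275.0]]
nose [[413.0, 262.0], [406.0, 258.0], [398.0, 258.0], [392.0, 263.0], [393.0, 270.0], [400.0, 275.0], [409.0, 274.0], [414.0, 269.0]]
```

View pics/q.png

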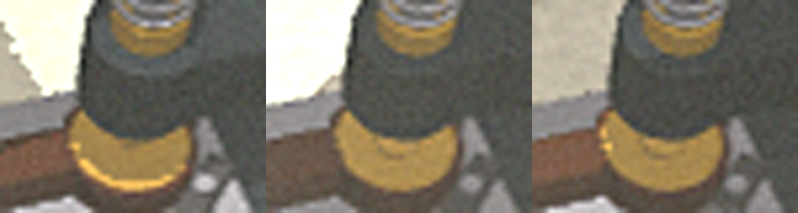

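The side crops show an arc of the rivet's head now below the nose, near (388,155) and (655,155), which was not visible before the blows. So it has been driven, but how far is unclear. I'll lay the maul back level, look at the rivet with the wrist camera, and re-grip only if needed.

```bash
cat > gg.py <<'E'
# target grasp point xyz, jaw heading deg, tilt deg (+: tool z up) -> turn, shift
from h import *
import sys
def plan(x,y,z,h,t):
    T=toolT(); h=np.radians(h); xa=np.array([np.cos(h),np.sin(h),0]); ya=np.array([0,0,-1.]); B=np.c_[xa,ya,np.cross(xa,ya)]@R.from_euler("x",t,degrees=True).as_matrix()
    tcp=np.array([x,y,z])-.155*B[:,1]
    print("turn",R.from_matrix(T[:3,:3].T@B).as_rotvec(degrees=True).round(1),"shift",(T[:3,:3].T@(tcp-T[:3,3])).round(4))
T=toolT(); g=T[:3,3]+.155*T[:3,1]; print("g",g.round(4),"t",round(monitor.get_state()["clock"],2))
a=list(map(float,sys.argv[1:]))
for i in range(0,len(a),5): plan(*a[i:i+5])
E
python3 gg.py .5947 .3119 .16 11.3 -19.5  .5947 .3119 .030 11.3 -19.5
```

```text
g [ 0.6012 -0.0351  0.2591] t 19.98
turn [-7.1 -0.  -0.2] shift [0.0612 0.0243 0.374 ]
turn [-7.1 -0.  -0.2] shift [0.0616 0.1513 0.402 ]
```

```bash
python3 -m pendant '[[-3,0,0,0.01,-0.012,0.06,1],[-7,0,0,0.02,-0.025,0.12,1],[-7,0,0,0.031,-0.037,0.18,1],[-7,0,0,0.042,-0.048,0.24,1],[-7,0,0,0.052,-0.03,0.30,1],[-7.1,0,0,0.06,0,0.358,1],[-7.1,0,0,0.061,0.024,0.374,1],[-7.1,0,0,0.061,0.024,0.374,1]]'
sed -i 's/^    q=P\[:,:2\].*$//' t2.py; python3 t2.py; python3 gg.py .5947 .3119 .045 11.3 -19.5 .5947 .3119 .030 11.3 -19.5
```

```text
clock: 20.98
tool_pos: [0.5831, 0.3633, 0.3021]
ee_rot: [-0.572, 0.814, 0.079, -0.061]
wrist_force: [0.0, -1.9, -3.5]
width: 0.023
20.98 tcp [0.5831 0.3633 0.3021] g [0.5922 0.3115 0.1563] tilt -19.8 cap a,b -0.3024 -0.0591
scene handle pitch deg -0.9 axis c at a=0: 0.0043
scene head pitch deg 7.7 axis c at a=0: -0.0071
side handle pitch deg -0.6 axis c at a=0: 0.0095
side head pitch deg -20.2 axis c at a=0: 0.0283
g [0.5947 0.3107 0.1611] t 21.07
turn [ 0.2  0.  -0.1] shift [0.0002 0.1089 0.0397]
turn [ 0.2  0.  -0.1] shift [0.0002 0.1231 0.0448]
```

```bash
python3 -m pendant '[[0,0,0,0,0.05,0.018,1],[0,0,0,0,0.095,0.0346,1],[0,0,0,0,0.1212,0.0441,1],[0,0,0,0,0.1212,0.0441,1],[0,0,0,0,0.1212,0.0441,1]]'
python3 -m pendant '[[0,0,0,0,0.0019,0.0007,1],[0,0,0,0,0.0019,0.0007,1]]'
python3 -m pendant '[[0,0,0,0,0.0019,0.0007,1],[0,0,0,0,0.0019,0.0007,1]]'
python3 t2.py
```

```text
clock: 21.7
tool_pos: [0.586, 0.3634, 0.1816]
ee_rot: [-0.574, 0.813, 0.081, -0.055]
wrist_force: [-0.2, 0.3, -4.0]
width: 0.023
clock: 21.95
tool_pos: [0.5852, 0.3638, 0.1783]
ee_rot: [-0.574, 0.813, 0.081, -0.056]
wrist_force: [-0.3, -0.3, -4.3]
width: 0.0231
clock: 22.2
tool_pos: [0.5846, 0.3637, 0.1747]
ee_rot: [-0.574, 0.813, 0.08, -0.057]
wrist_force: [0.7, 0.7, -5.0]
width: 0.0231
22.2 tcp [0.5846 0.3637 0.1747] g [0.5947 0.3126 0.0287] tilt -19.6 cap a,b -0.3033 -0.0612
scene handle pitch deg -0.4 axis c at a=0: 0.0048
scene head pitch deg -56.6 axis c at a=0: 0.0636
side handle pitch deg 0.1 axis c at a=0: 0.0062
side head pitch deg -18.7 axis c at a=0: 0.0136
```

```bash
python3 -m pendant '[[0,0,0,0,0.0019,0.0007,1],[0,0,0,0,0.0019,0.0007,1]]'
python3 -m pendant '[[0,0,0,0,0.001,0.0003,1],[0,0,0,0,0.001,0.0003,1]]'
python3 -m pendant '[[0,0,0,0,0.001,0.0003,1],[0,0,0,0,0.001,0.0003,1]]'
```

```text
clock: 22.55
tool_pos: [0.5848, 0.3639, 0.1734]
ee_rot: [-0.574, 0.813, 0.081, -0.056]
wrist_force: [-1.0, 0.6, 0.4]
width: 0.0232
clock: 22.8
tool_pos: [0.5848, 0.364, 0.1729]
ee_rot: [-0.574, 0.813, 0.081, -0.056]
wrist_force: [-2.5, 2.7, 6.0]
width: 0.023
clock: 23.05
tool_pos: [0.5848, 0.364, 0.1729]
ee_rot: [-0.574, 0.813, 0.081, -0.056]
wrist_force: [-3.8, 2.7, 9.3]
width: 0.0232
```

The maul rests on the pad (force reversed, 9 N). I'm releasing it, lifting straight up, and going to look at the rivet from the +y side.

```bash
python3 -m pendant '[[0,0,0,0,-0.0015,-0.0005,0.7],[0,0,0,0,-0.0015,-0.0005,0],[0,0,0,0,-0.0015,-0.0005,0],[0,0,0,0,-0.0015,-0.0005,0],[0,0,0,0,-0.04,-0.0143,0],[0,0,0,0,-0.09,-0.032,0],[0,0,0,0,-0.14,-0.05,0]]'
python3 gg.py .5735 .104 .179 11.3 -35
```

```text
clock: 23.92
tool_pos: [0.5847, 0.3632, 0.3204]
ee_rot: [-0.573, 0.813, 0.08, -0.057]
wrist_force: [0.6, 0.8, 0.1]
width: 0.0857
g [0.5947 0.3122 0.1744] t 23.93
turn [-15.4  -0.   -0.1] shift [-0.0616  0.0684 -0.1488]
```

```bash
python3 -m pendant '[[-10,0,0,-0.02,0.02,-0.05,0],[-15.4,0,0,-0.04,0.045,-0.1,0],[-15.4,0,0,-0.0616,0.0684,-0.1488,0],[-15.4,0,0,-0.0616,0.0684,-0.1488,0]]'
cat > r.py <<'E'
from h import *
im,d,T=grab("wrist","w5.png"); P=cloud("wrist",d,T)
u=np.array([.984,-.177]);v=np.array([.177,.984])
k=(P[:,2]>.16)&(P[:,2]<.2)&(np.hypot(P[:,0]-.594,P[:,1]-.003)<.04); print("cap",rect(P[k]),np.percentile(P[k,2],97).round(4))
q=P[:,:2]-[.595,.0045]; a=q@u;b=q@v
k=(abs(a)<.025)&(abs(b)<.03)&(P[:,2]>.036)&(P[:,2]<.075)
print("zhist .036..",np.histogram(P[k,2],np.arange(.036,.076,.002))[0])
for lo,hi in((.044,.048),(.048,.052),(.052,.056),(.056,.060),(.06,.064),(.064,.068),(.068,.075)):
    kk=k&(P[:,2]>lo)&(P[:,2]<=hi); 
    if kk.sum()>3: print(lo,kk.sum(),"a",np.percentile(a[kk],[3,97]).round(3),"b",np.percentile(b[kk],[3,97]).round(3))
c=pix("wrist",[.594,.004,.055],T)[0]; print(c)
x,y=int(c[0]),int(c[1]); cv2.imwrite("pics/r.png",cv2.convertScaleAbs(cv2.resize(im[max(0,y-75):y+75,max(0,x-90):x+90,::-1],(720,600),interpolation=2),alpha=1.5,beta=15))
E
python3 r.py
```

```text
clock: 24.42
tool_pos: [0.5539, 0.1873, 0.3038]
ee_rot: [-0.459, 0.883, 0.084, -0.047]
wrist_force: [0.6, 0.8, 0.5]
width: 0.0855
cap (array([594.6,   7.1]), 36.0, 35.6, 145.2) 0.1849
zhist .036.. [ 111  166  158  152  774 1063  174  100   13    0    0    0    0    0
    0   11    0    0    0]
0.044 1837 a [-0.021  0.023] b [-0.021  0.025]
0.048 274 a [-0.024  0.009] b [-0.008  0.008]
0.052 13 a [-0.025 -0.024] b [-0.008  0.006]
0.064 11 a [-0.006  0.001] b [0.005 0.008]
[324.69932539 244.88619078]
```

View pics/r.png

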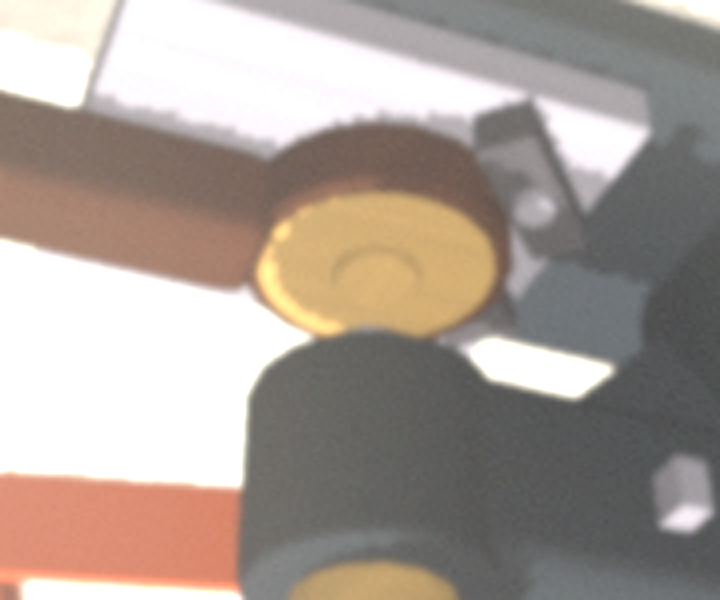

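The picture (upside down) shows the rivet head at (378,270) low on the brass disc, centred at (378,262). The shift means it stands roughly 3–5 mm above the disc, and fully home is 4 mm. I'm refining with the depth data.

```bash
python3 - <<'E'
from h import *
Z=[];
for i in range(4):
    im,d,T=grab("wrist"); Z.append(d)
d=np.median(Z,0); v,u=np.mgrid[:480,:640]; P=world("wrist",np.c_[u.ravel(),v.ravel()],np.where(d>0,d,1).ravel(),T).reshape(480,640,3)
y0,x0=244-75,324-90
def at(cx,cy): return int(round(x0+cx/4)),int(round(y0+cy/4))
for nm,pts in {"rivet":[(378,270),(365,272),(392,272),(378,262),(378,282),(350,275),(405,275)],"disc":[(300,260),(310,285),(460,260),(450,285),(378,215),(340,220),(420,220),(378,315)]}.items():
    for p in pts:
        x,y=at(*p); print(nm,p,np.median(P[y-1:y+2,x-1:x+2].reshape(-1,3),0).round(4))
E
```

```text
rivet (378, 270) [0.6023 0.012  0.048 ]
rivet (365, 272) [0.5997 0.013  0.0497]
rivet (392, 272) [0.6061 0.0098 0.0466]
rivet (378, 262) [0.6022 0.013  0.0467]
rivet (378, 282) [0.6027 0.0095 0.05  ]
rivet (350, 275) [0.5976 0.0111 0.0501]
rivet (405, 275) [0.6089 0.0085 0.0463]
disc (300, 260) [0.5871 0.01   0.0465]
disc (310, 285) [0.5902 0.0065 0.0497]
disc (460, 260) [0.6188 0.0158 0.0462]
disc (450, 285) [0.6185 0.0076 0.0464]
disc (378, 215) [0.5994 0.0259 0.0462]
disc (340, 220) [0.5925 0.0234 0.0464]
disc (420, 220) [0.6079 0.0263 0.0463]
disc (378, 315) [ 0.6063 -0.006   0.0463]
```

```bash
python3 - <<'E'
from h import *
Z=[]
for i in range(4): im,d,T=grab("wrist"); Z.append(d)
d=np.median(Z,0); P=cloud("wrist",d,T); v,u=np.nonzero(d>0)
k=(np.hypot(P[:,0]-.598,P[:,1]-.006)<.035)&(P[:,2]>.0445)&(P[:,2]<.058); Q=P[k]
c=Q[(Q[:,2]<.0475)]; A=np.c_[c[:,:2],np.ones(len(c))]; w=np.linalg.lstsq(A,c[:,2],rcond=None)[0]; print("plane",w.round(4),len(c))
h=Q[:,2]-np.c_[Q[:,:2],np.ones(len(Q))]@w
r=np.abs(h)<.002; (cc,rr)=cv2.minEnclosingCircle((Q[r,:2]*1000).astype(np.float32)); print("disc circle",cc,rr)
print(np.histogram(h*1000,np.arange(-1,9,.5)))
m=(h>.002)&(h<.01); print("high pts circle",cv2.minEnclosingCircle((Q[m,:2]*1000).astype(np.float32)),m.sum(),np.percentile(h[m],[10,25,50,75,90]).round(5))
n=m&(np.hypot(Q[:,0]-cc[0]/1000,Q[:,1]-cc[1]/1000)<.012); print("near centre",n.sum(),np.percentile(h[n],[10,25,50,75,90,99]).round(5),Q[n].mean(0).round(4))
E
```

```text
plane [-0.0015 -0.0072  0.0469] 1801
disc circle (593.067626953125, 4.996859073638916) 30.80278205871582
(array([119, 672, 857, 101,  15,  16,  19,  24,  50, 144,  41,   7,   7,
        12,  20,  23,  31,  46,  12]), array([-1. , -0.5,  0. ,  0.5,  1. ,  1.5,  2. ,  2.5,  3. ,  3.5,  4. ,
        4.5,  5. ,  5.5,  6. ,  6.5,  7. ,  7.5,  8. ,  8.5]))
high pts circle ((584.6014404296875, 7.789914131164551), 22.052507400512695) 436 [0.0031  0.00358 0.00394 0.0066  0.00766]
near centre 244 [0.00293 0.00349 0.00371 0.00392 0.00403 0.00435] [0.5959 0.0049 0.0496]
```

The rivet head sits 3.75 mm above the disc in a tight peak (home is 4.0). The handle's top, by the same measure, reads 7.6 against 8.0, so the rivet is home. The maul is already back on its pad. I'm going for the mount.

```bash
python3 gg.py .53 .09 .26 50 0 .4885 .0220 .13 79.8 0; python3 - <<'E'
from h import *
for n in("scene","side"):
    im,d,T=grab(n); P=cloud(n,d,T); M=P[(P[:,0]>.5)&(P[:,0]<.69)&(P[:,1]>.2)&(P[:,1]<.46)&(P[:,2]>.012)&(P[:,2]<.12)]; print("maul",rect(M),"zmax",np.percentile(M[:,2],99.5))
E
```

```text
g [0.5742 0.1053 0.1778] t 24.88
turn [ 33.6 -37.4 -11.8] shift [-0.0462 -0.0357 -0.1412]
turn [ 30.7 -66.2 -20.8] shift [-0.1003  0.1043 -0.1146]
maul (array([594.7, 318. ]), 184.0, 53.1, 100.3) zmax 0.059666721459081404
maul (array([590. , 321.4]), 186.7, 52.7, 100.9) zmax 0.06177536929796514
```

```bash
python3 -m pendant '[[8,-9,-3,-0.012,-0.02,-0.04,0],[15,-17,-5,-0.023,-0.036,-0.08,0],[22,-25,-8,-0.035,-0.036,-0.12,0],[30,-33,-10,-0.046,-0.036,-0.141,0],[33.6,-37.4,-11.8,-0.046,-0.036,-0.141,0],[33.6,-37.4,-11.8,-0.046,-0.036,-0.141,0]]'
python3 gg.py .4885 .0220 .15 79.8 0 .4885 .0220 .054 79.8 0
```

```text
clock: 25.72
tool_pos: [0.5299, 0.0885, 0.4155]
ee_rot: [-0.641, 0.642, 0.298, -0.297]
wrist_force: [0.1, 0.6, 0.2]
width: 0.0852
g [0.5301 0.0883 0.2605] t 25.73
turn [  0.1 -30.1  -0.1] shift [-0.0775  0.1105 -0.0112]
turn [  0.1 -30.1  -0.1] shift [-0.0775  0.2065 -0.011 ]
```

```bash
python3 -m pendant '[[0,-10,0,-0.04,0.02,-0.006,0],[0,-20,0,-0.0775,0.05,-0.011,0],[0,-30.1,0,-0.0775,0.1,-0.011,0],[0,-30.1,0,-0.0775,0.15,-0.011,0],[0,-30.1,0,-0.0775,0.2,-0.011,0],[0,-30.1,0,-0.0775,0.2065,-0.011,0],[0,-30.1,0,-0.0775,0.2065,-0.011,0]]'
python3 -m pendant '[[0,0,0,0,0,0,1],[0,0,0,0,0,0,1],[0,0,0,0,0,0,1],[0,0,0,0,0,0,1],[0,0,0,0,-0.004,0,1],[0,0,0,0,-0.004,0,1]]'
python3 gg.py .4169 .0351 .058 79.8 0
```

```text
clock: 26.6
tool_pos: [0.4887, 0.0233, 0.2092]
ee_rot: [-0.541, 0.542, 0.454, -0.455]
wrist_force: [0.7, -0.0, 0.5]
width: 0.0853
clock: 27.35
tool_pos: [0.4881, 0.0229, 0.2127]
ee_rot: [-0.541, 0.542, 0.454, -0.455]
wrist_force: [0.2, 0.4, -1.6]
width: 0.0205
g [0.4881 0.0228 0.0577] t 27.35
turn [ 0.   0.2 -0. ] shift [-0.0003 -0.0003  0.0723]
```

```bash
python3 -m pendant '[[0,0,0,0,0,0.03,1],[0,0,0,0,0,0.07,1],[0,0,0,0,0,0.095,1],[0,0,0,0,-0.05,0.1,1],[0,0,0,0,-0.11,0.1,1],[0,0,0,0,-0.12,0.1,1]]'
python3 gg.py .50 -.20 .178 20 0 .6018 -.2475 .10 3.5 0
python3 -c "
from h import *
for n in('scene','side'):
    im,d,T=grab(n); P=cloud(n,d,T); M=P[(P[:,0]>.49)&(P[:,0]<.72)&(P[:,1]>-.44)&(P[:,1]<-.15)&(P[:,2]>.029)&(P[:,2]<.037)]; print('tray',rect(M))
    M=P[(P[:,0]>.33)&(P[:,0]<.58)&(P[:,1]>-.06)&(P[:,1]<.12)&(P[:,2]>.145)&(P[:,2]<.185)]; print('held',rect(M),np.percentile(M[:,2],[2,98]))
"
```

```text
clock: 28.1
tool_pos: [0.3912, 0.0405, 0.3361]
ee_rot: [-0.54, 0.543, 0.457, -0.452]
wrist_force: [1.3, 0.0, -1.2]
width: 0.0205
g [0.3924 0.0405 0.1811] t 28.1
turn [ 0.4 60.   0.3] shift [-0.218   0.004  -0.1489]
turn [ 0.3 76.5  0.4] shift [-0.2472  0.0828 -0.2568]
tray (array([ 606.2, -294.2]), 250.5, 173.8, 93.7)
held (array([469.4,  25.7]), 226.8, 55.0, 168.4) [0.15984649 0.18290233]
tray (array([ 604.9, -290.4]), 251.8, 173.7, 93.5)
held (array([465.4,  24.1]), 231.6, 56.6, 177.2) [0.15877254 0.18287016]
```

```bash
python3 -m pendant '[[0,5,0,-0.05,0,-0.02,1],[0,12,0,-0.1,0,-0.05,1],[0,22,0,-0.15,0,-0.08,1],[0,32,0,-0.2,0,-0.11,1],[0,42,0,-0.22,0,-0.15,1],[0,52,0,-0.235,0,-0.19,1],[0,62,0,-0.247,0,-0.23,1],[0,72,0,-0.247,0,-0.257,1]]'
python3 gg.py .6025 -.2475 .06 3.5 0 .6025 -.2475 .0325 3.5 0
```

```text
clock: 29.2
tool_pos: [0.6008, -0.2487, 0.329]
ee_rot: [0.706, -0.705, -0.045, 0.048]
wrist_force: [0.0, -0.4, -1.5]
width: 0.0207
g [ 0.6002 -0.2486  0.174 ] t 29.2
turn [-0.1  4.1 -0.2] shift [0.0023 0.114  0.0008]
turn [-0.1  4.1 -0.2] shift [0.0024 0.1415 0.0008]
```

```bash
python3 -m pendant '[[0,4.1,0,0.0024,0.04,0.001,1],[0,4.1,0,0.0024,0.085,0.001,1],[0,4.1,0,0.0024,0.12,0.001,1],[0,4.1,0,0.0024,0.1385,0.001,1],[0,4.1,0,0.0024,0.1415,0.001,1],[0,4.1,0,0.0024,0.1415,0.001,1]]'
python3 -m pendant '[[0,0,0,0,0.002,0,1],[0,0,0,0,0.002,0,1]]'
python3 -m pendant '[[0,0,0,0,0.001,0,1],[0,0,0,0,0.001,0,1]]'
python3 -m pendant '[[0,0,0,0,0.001,0,1],[0,0,0,0,0.001,0,1]]'
```

```text
clock: 29.95
tool_pos: [0.6019, -0.2462, 0.1902]
ee_rot: [0.707, -0.707, -0.024, 0.025]
wrist_force: [0.2, -0.0, -2.2]
width: 0.0204
clock: 30.2
tool_pos: [0.6026, -0.2464, 0.1902]
ee_rot: [-0.706, 0.707, 0.025, -0.023]
wrist_force: [0.5, 0.8, -1.6]
width: 0.0203
clock: 30.45
tool_pos: [0.6023, -0.2463, 0.1887]
ee_rot: [-0.706, 0.707, 0.024, -0.024]
wrist_force: [0.0, 0.6, -1.6]
width: 0.0208
clock: 30.7
tool_pos: [0.6022, -0.2463, 0.1873]
ee_rot: [-0.706, 0.707, 0.024, -0.024]
wrist_force: [-0.2, 0.3, -0.3]
width: 0.0208
```

```bash
python3 -m pendant '[[0,0,0,0,0.002,0,1],[0,0,0,0,0.002,0,1]]'
python3 -m pendant '[[0,0,0,0,0.001,0,1],[0,0,0,0,0.001,0,1]]'
python3 -m pendant '[[0,0,0,0,0.001,0,1],[0,0,0,0,0.001,0,1]]'
```

```text
clock: 30.95
tool_pos: [0.6022, -0.2463, 0.1852]
ee_rot: [-0.706, 0.707, 0.024, -0.024]
wrist_force: [-0.0, -1.0, -0.9]
width: 0.0204
clock: 31.2
tool_pos: [0.6023, -0.2463, 0.1848]
ee_rot: [-0.706, 0.707, 0.024, -0.024]
wrist_force: [-1.7, 0.6, 1.6]
width: 0.0206
clock: 31.45
tool_pos: [0.6022, -0.2463, 0.1847]
ee_rot: [-0.706, 0.707, 0.024, -0.024]
wrist_force: [-2.5, 2.7, 6.7]
width: 0.0203
```

Contact with the floor. I'm opening and rising, then doing the final check.

```bash
python3 -m pendant '[[0,0,0,0,-0.001,0,0.7],[0,0,0,0,-0.001,0,0.2],[0,0,0,0,-0.001,0,0.2],[0,0,0,0,-0.001,0,0.2],[0,0,0,0,-0.05,0,0.2],[0,0,0,0,-0.11,0,0.2],[0,0,0,0,-0.16,0,0.2],[0,0,0,0,-0.16,0,0.2]]'
python3 -m pendant '[[0,0,0,0,0,-0.06,0.2],[0,0,0,0,-0.05,-0.12,0.2],[0,0,0,0,-0.05,-0.12,0.2],[0,0,0,0,-0.05,-0.12,0.2]]'
python3 - <<'E'
from h import *
for n in("scene","side"):
    im,d,T=grab(n,n+"_z.png"); P=cloud(n,d,T)
    M=P[(P[:,0]>.535)&(P[:,0]<.675)&(P[:,1]>-.4)&(P[:,1]<-.18)&(P[:,2]>.014)&(P[:,2]<.06)]; print(n,'mount',rect(M),np.histogram(M[:,2],np.arange(.012,.04,.002))[0],'zmax',M[:,2].max().round(4))
    q=M[(M[:,1]<-.32)&(M[:,2]>.02)]; print(" disc/rivet z",np.percentile(q[:,2],[5,50,95,99]).round(4))
    M=P[(P[:,0]>.5)&(P[:,0]<.69)&(P[:,1]>.2)&(P[:,1]<.46)&(P[:,2]>.012)&(P[:,2]<.12)]; print("maul",rect(M),np.percentile(M[:,2],99.5).round(4))
s=monitor.get_state();print(s["clock"],s["wrist_force"])
A=cv2.imread("pics/scene_z.png"); cv2.imwrite("pics/z.png",A)
E
```

```text
clock: 32.45
tool_pos: [0.6038, -0.2469, 0.3489]
ee_rot: [-0.705, 0.708, 0.028, -0.021]
wrist_force: [-0.3, 0.1, -0.6]
width: 0.0685
clock: 32.95
tool_pos: [0.6103, -0.3672, 0.3928]
ee_rot: [-0.706, 0.707, 0.024, -0.023]
wrist_force: [0.6, 0.4, 0.3]
width: 0.0679
scene mount (array([ 614.3, -296.3]), 175.4, 57.0, 86.5) [  0  69  61 172 411 278 144 259 380 120   4   0   0] zmax 0.0329
 disc/rivet z [0.0203 0.022  0.0284 0.0304]
maul (array([594.8, 317.3]), 181.9, 53.2, 100.4) 0.0596
side mount (array([ 598.9, -292.6]), 175.7, 56.8, 99.5) [  0  43  58 138 284 253 144 197 293 152  16   2   0] zmax 0.0346
 disc/rivet z [0.0203 0.0224 0.0278 0.0295]
maul (array([591.8, 319.7]), 181.5, 54.6, 102.3) 0.0612
33.05 [-0.45484397  0.14464665 -0.17466915]
```

View pics/z.png

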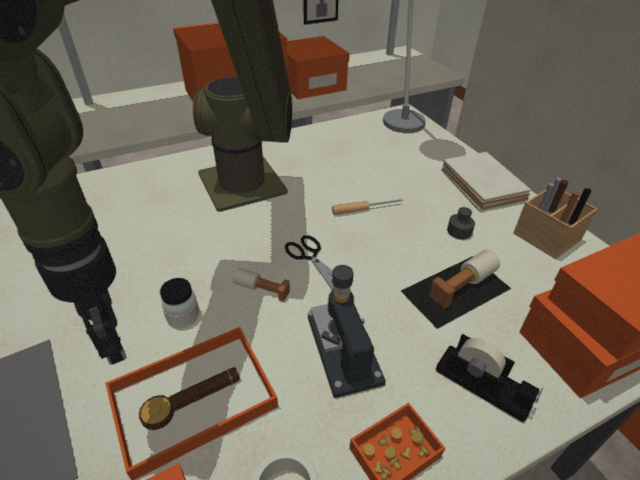

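The last view shows the mount flat in the tray (disc (155,410), handle end (235,375)), the maul on its pad, and the bystanders where they were. One closing rivet check with the wrist camera, then hand in.

```bash
python3 - <<'E'
from h import *
im,d,T=grab("wrist"); P=cloud("wrist",d,T)
M=P[(P[:,0]>.535)&(P[:,0]<.675)&(P[:,1]>-.4)&(P[:,1]<-.18)&(P[:,2]>.014)&(P[:,2]<.06)]; print(rect(M))
D=M[(M[:,1]<-.345)]; c=np.array([(D[:,0].min()+D[:,0].max())/2,M[:,1].min()+.028]); r=np.hypot(*(M[:,:2]-c).T)
print(c,"rivet z",np.percentile(M[r<.007,2],[10,50,90]).round(4),"disc z",np.percentile(M[(r>.012)&(r<.022)&(M[:,1]<c[1]),2],[10,50,90]).round(4))
h=np.median(M[r<.007,2])-np.median(M[(r>.012)&(r<.022)&(M[:,1]<c[1]),2]); print(h)
if .003<h<.0048: job.job_done(); print("handed in")
E
```

```text
(array([ 613.5, -294.7]), 175.7, 55.1, 87.2)
[ 0.610521   -0.35441829] rivet z [0.0237 0.0247 0.0256] disc z [0.0201 0.021  0.022 ]
0.0037418431126541307
the job is handed in; nothing more can be done
handed in
```

The job is done and handed in at about 33 s of the 72 s allowed. There was no verdict.

- **Mount in the stand:** I laid it on the bed with its disc against the V stop and let go.
- **Blows:** I struck the plunger three times with the side of the pad maul's head, and the plunger sprang back to 185 mm after each. The maul slipped and tilted in the jaws, up to about 20° in all. I levelled it with the tool before the third blow and again before laying it down.
- **Maul:** It is back on its rubber pad, released and level.
- **Rivet:** It reads 3.75 mm above the disc in the stand and 3.74 mm in the tray, against 4.0 mm for fully home. The handle's known 8.0 mm read 7.6 mm in the same picture, so I take the rivet to be home.
- **Mount in the tray:** I drew it out and laid it flat in the tray. The disc's top is 21–22 mm above the table, where 21 mm is expected.
- **Surroundings:** In the last scene picture the other things look to be where they were. The gripper was clear of everything.

**Disagreement:** With the maul held down on the third blow, I estimated the plunger only about 12 mm down, short of the 16 mm needed. That figure was worked out from the tilted maul, so I trusted the direct rivet measurements instead.

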